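# Free the sample box lid and hold it open

### The arm

A 7-joint arm with a two-finger parallel gripper is mounted at the origin on the work surface. World frame = base frame: x ahead of the robot, y to its left, z up, the work surface at z = 0. Lengths are in mm, angles in rad, forces in N, time in s.
With the tool pointing down it reaches from about 400 to 900 mm from the base axis. Payload 5.6 kg.
Tool frame: the origin (TCP) lies midway between the tips of the shut fingers; the grasp point (between the pads) lies 19 mm behind it; z points along the fingers, y is the direction in which the jaws open and shut (so a half turn about z gives the same grasp; the last joint's range is limited). The gripper opens to 92 mm and grips with 3 to 60 N. Pads are 20 mm wide; open, the fingers measure 128 mm over their backs; the gripper's body (75 mm by 189 mm) begins 69 mm behind the grasp point.
Start: joints at [1.305, 0.468, -0.012, 1.603, 0.006, 1.071, -0.056], TCP at [143.582, -633.951, 214.592] pointing down, gripper open.
Joint ranges: [-2.53, 2.53], [-0.31, 2.02], [-1.57, 1.55], [0.28, 2.44], [-1.29, 4.43], [0.15, 1.84], [-2.92, 2.92]. Speed limits (rad/s): [2.57, 2.57, 3.14, 3.14, 3.14, 3.14, 3.14].

### API

Orientations are given as a rotation vector (axis times angle).
In Python, from plant import r, viewer, models gives the robot as it stands.
- The arm moves only by the shell command python3 -m pendant 'ROWS' [FORCE]. ROWS is JSON, a list of rows, each an object with "delta_pos": the shift along the tool's x, y, z in cm, a list of three; "delta_rot": the turn, a rotation vector about the tool's x, y, z in rad, a list of three; "fingers": the closure, from 0 (fully open) to 1 (shut). A call has 1 to 12 rows; each row shifts and turns the pose as measured when the row begins, along the tool's axes as they then stand; what a row does not reach is not made up. A row lasts 1/8 s, in which the tool goes at most 62.5 mm and 10.7 degrees, less where a joint would pass 70% of its speed; a pose out of reach is approached as far as the arm can. A call is refused whole if a number of a shift passes 6.25 or a number of a turn 0.188, either way. A call with a gripper value outside its range is refused whole. The fingers move at their own pace and stop on an object; FORCE is the grip in N (left out, the last holds). Time passes only in rows, so rows that do not move let the fingers close. It gives the time, the measured TCP pose, the force and the opening at its end, in the units of the state.
- r.observe(): the state, without advancing time (a new reading comes with each control period).
- viewer.camera(name): name is "scene" or "top"; returns a dict with "frame" (384x512x3 uint8, blue, green, red), "fx", "fy", "cx", "cy" (pixels), "extrinsics" (4x4, takes a point from world to camera coordinates). Camera axes: x right, y up, looking along -z (the intrinsics and any distortion apply to the point x, -y, -z); pixel columns grow to the right and rows downward; lengths in mm; the calibration is good to about 2 mm. A picture is of the moment at which its call begins. There is no depth.
- r.job_done(): hands the job in, once; it reports no verdict.
Trained networks look in the newest picture that a camera, given by its name, has taken for a name from the list of things; names that differ only in an ending like _2 or _b are one class to them, and where a whole thing is asked for, a point or a joint stands for the part that bears it (a point fixed in the world has none). Each returns a list of dicts, best first, with "p" (0 to 1); they miss things now and then, are a little off and sometimes report something else, mostly with a low value. They report only what shows in the picture. A call takes as long as a camera call. They do not tell look-alikes from the thing itself.
- models.search_frame(camera, name): "rect" ([left, top, right, bottom] in pixels, round what is visible of it).
- models.masks_of(camera, name): "pixels" (384x512 bool, what is visible of it) and "rect" ([left, top, right, bottom] in pixels, round what is visible of it).
- models.tip_of(camera, name): "xy" ([column, row] in pixels: a listed point, or the origin of a listed thing).
The state is a dict: "time_s": time; "joints": joint angles; "qvel": joint speeds; "joint_torque": joint torques, N m; "tcp_pos": TCP position; "orientation": TCP orientation; "contact_force": force on the tool from outside, world axes, zero at the start; "wrist_torque": the same for the moment, N m; "width": finger opening in mm.
Only numpy, scipy, OpenCV 4.12 (cv2) and the standard library are available. Lean on these libraries where they do the work, as an engineer would, in place of code of your own. Each camera call takes 0.05 s, during which the arm holds its last target. There are 200 camera calls.

### The job

The roll of tape on the upright spindle overlaps the lid of the grey sample box and blocks it. With the lid still shut, slide the roll up off the spindle and lay it flat in the shallow white tray (set it down, do not drop it), then lift the sprung lid by its bar to 60 degrees open and finish while still holding it steady there, so that the tubes can be picked out; it shuts if let go. Leave the jar, tip box, tube rack and marker where they are.

Things in the scene. Friction and masses are not known exactly. Their poses are not given: they have to be found in the camera images.
- roll: Roll of tan tape: upright ring, 62 mm outside diameter, 25 mm bore, 38 mm tall, about 90 g. Origin at the centre of its underside, z along its axis. At the start it sits round the spindle, underside 100 mm above the work surface; its rim reaches 11 mm in over the lid's edge, 2 mm above the lid's top face.
- spindle: Fixed aluminium spindle beside the box's -y side (box frame). Origin on its axis at the work surface. A round shoulder (34 mm diameter) 100 mm up carries the roll; above it the post is 18 mm in diameter with a tapered top, and ends 54 mm above the shoulder (154 mm above the surface). Grey foot plate, 10 mm thick, beside it.
- spindle_tip (a point): Top of the spindle's post, on its axis, 154 mm above the work surface.
- tray: Shallow white tray, fixed, 190 x 190 mm outside, 22 mm high, walls and floor 4 mm thick. Origin at the centre of its underside; x and y along its sides.
- box: Grey sample box, fixed, 120 mm (its x) by 180 mm (its y), 90 mm high, holding capped tubes. Origin at the centre of its underside; its -x side has the lid's bar, its +x side the hinge, z up. With the white lid shut (lid 8 mm thick, 180 mm wide) the top face is 98 mm above the surface.
- lid (a joint): Opening angle of the lid in rad: 0 shut (level), grows as the bar rises, 1.047 is 60 degrees, stop at 1.75. A spring and the lid's weight (about 250 g) always pull it shut; about 1.5 to 2.5 N at the bar, square to the lid, holds it.
- lid_bar (a point): Middle of the lid's bar: a round steel bar, 10 mm in diameter, parallel to the box's y axis, 120 mm long between two arms of 10 mm diameter that carry it 45 mm out from the lid's front edge (a clear gap of 40 mm between bar and lid, open below). 94 mm above the surface when shut. It moves on a circle of 170 mm radius about lid_hinge, up and towards the box's +x.
- lid_hinge (a point): Middle of the hinge axis, at the box's +x rim, 94 mm above the surface; the axis is parallel to the box's y axis.
- jar: Clear jar with white cap, 90 mm diameter, 130 mm high, loose: leave alone. Origin at the centre of its underside.
- tipbox: Black pipette-tip box with blue top, 89 x 124 mm, 93 mm high, loose: leave alone. Origin at the centre of its underside.
- rack: White tube rack with yellow-capped tubes, 85 x 250 mm, 100 mm high, loose, beyond the box: leave alone. Origin at the centre of its underside.
- marker: Black and grey marker pen lying on the surface, 130 mm long (its x), 14 mm high: leave alone. Origin under its middle.
Mind the look-alikes: they are no part of the job. Of the things that look like the box, take the one that is farthest from the robot's base at the start.

How it is judged:
By the outcome, as a careful person would: the job done as asked, in the order asked, and still so for the second after the job is handed in, while the arm keeps its last pose, push and grip.
It also fails if it takes over 54 s, if anything falls off the work surface, if the arm or the gripper's body presses on something with over 40 N, if the wrist force passes 120 N, or if a joint passes its speed limit or range.

## Working session

There is one attempt and no reset: what is moved stays moved. The work goes in short steps, Python scripts to look and compute and a shell command to move; the robot and the scene stay as the last step left them, time stands still between calls to the robot, and variables do not carry over. Pictures are saved under pics/ and viewed, about 8 in all and at most 12, crops included, and the job is handed in when it is done.

```bash
ls; mkdir -p pics; python3 - <<'E'
from plant import r, viewer, models
import cv2, numpy as np
ims=[]
for c in ("scene","top"):
    d=viewer.camera(c); cv2.imwrite(f"pics/{c}0.png",cv2.resize(d["frame"],(800,600),interpolation=cv2.INTER_CUBIC))
    print(c,d["fx"],d["fy"],d["cx"],d["cy"],[k for k in d],np.round(d["extrinsics"],3).tolist())
    for n in ("roll","spindle","spindle_tip","tray","box","lid_bar","lid_hinge","jar","tipbox","rack","marker"):
        print(n,[(np.round(x["xy"]).tolist(),round(x["p"],2)) for x in models.tip_of(c,n)][:4])
print(r.observe())
E
```

```text
pics
scene 464.2689855826237 464.2689855826237 258.9049901191789 196.44582404417605 ['frame', 'fx', 'fy', 'cx', 'cy', 'extrinsics'] [[-0.284, 0.959, 0.016, 188.881], [-0.792, -0.244, 0.56, 372.566], [0.54, 0.146, 0.829, -1821.012], [0.0, 0.0, 0.0, 1.0]]
roll [([155.0, 192.0], 0.82), ([125.0, 181.0], 0.25)]
spindle [([162.0, 212.0], 0.96)]
spindle_tip [([149.0, 182.0], 0.63)]
tray [([319.0, 243.0], 0.91)]
box [([216.0, 154.0], 0.91), ([346.0, 180.0], 0.62), ([194.0, 214.0], 0.56)]
lid_bar [([364.0, 138.0], 0.66), ([217.0, 114.0], 0.65), ([200.0, 172.0], 0.62)]
lid_hinge [([184.0, 215.0], 0.89), ([345.0, 180.0], 0.73), ([214.0, 152.0], 0.67)]
jar [([404.0, 277.0], 0.58)]
tipbox [([125.0, 180.0], 0.55), ([197.0, 171.0], 0.4)]
rack [([230.0, 272.0], 0.92), ([199.0, 171.0], 0.44)]
marker [([161.0, 208.0], 0.58), ([276.0, 182.0], 0.53)]
top 493.13801710326436 493.13801710326436 261.5865640917281 192.81260438612404 ['frame', 'fx', 'fy', 'cx', 'cy', 'extrinsics'] [[-0.001, -1.0, 0.009, -31.77], [0.995, 0.0, 0.101, -585.268], [-0.101, 0.009, 0.995, -1399.968], [0.0, 0.0, 0.0, 1.0]]
roll [([38
[... 501 characters left out ...]
69)]
{'time_s': 1.2, 'joints': array([ 1.30499406,  0.46747047, -0.01164748,  1.60272291,  0.00603493,
        1.07141349, -0.0563041 ]), 'qvel': array([-0.0011643 , -0.00055387,  0.00023268,  0.00014143, -0.00057753,
        0.00076224,  0.00103271]), 'joint_torque': array([-7.15833903e-05, -5.20422220e+01, -1.20189253e-02, -2.44050586e+01,
       -5.65839268e-02,  1.13963403e-02,  4.13505109e-05]), 'tcp_pos': array([ 143.60012391, -633.93078474,  214.60206736]), 'orientation': array([ 3.12209335e+00,  3.49225060e-01, -7.10773567e-05]), 'contact_force': array([-0.06557507, -0.15431982,  0.59768976]), 'wrist_torque': array([ 0.00924258, -0.06480453, -0.0124863 ]), 'width': 91.86041137113226}
```

View pics/scene0.png

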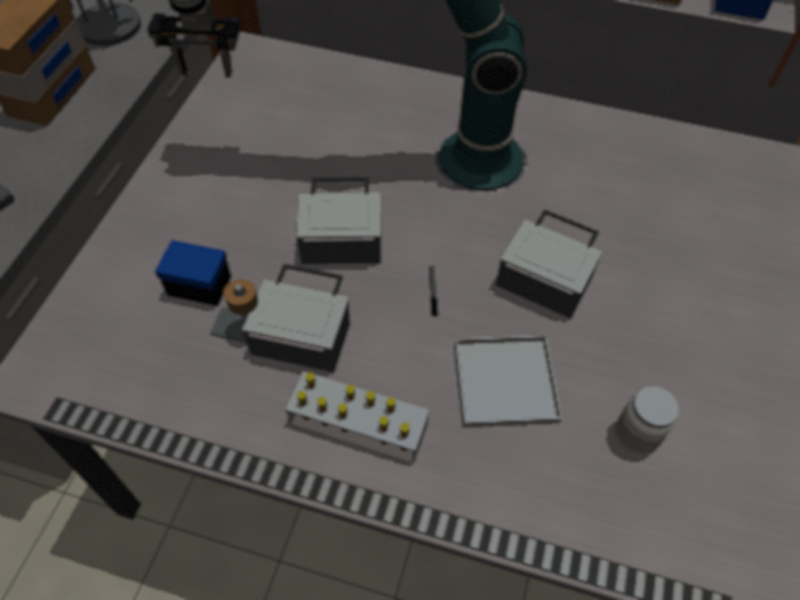

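View pics/top0.png

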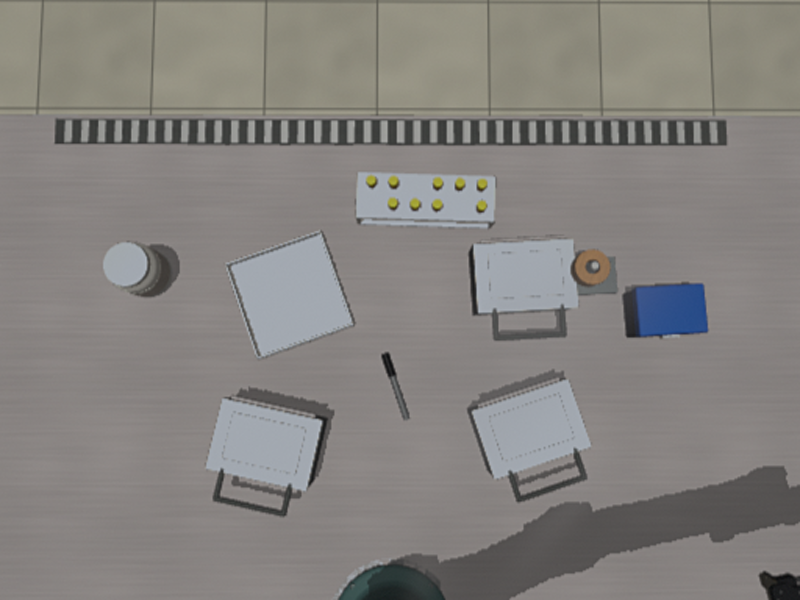

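The scene picture shows the arm at the top and three grey boxes, at (340,220), (550,260) and (297,320). The roll and spindle are at (240,295), beside the last box.

Candidates for the box in the top picture (800x600):
- A (525,275), with the roll at (592,266) and the bar at (530,335)
- B (530,430)
- C (265,440)

The base is at about (390,600), so A is farthest, and it is the one with the spindle. Next I'll measure it and check it in a crop.

```bash
cat > h.py <<'E'
from plant import r, viewer, models
import cv2, numpy as np
from scipy.spatial.transform import Rotation as R
def proj(d,P):
    P=np.atleast_2d(P); c=P@d["extrinsics"][:3,:3].T+d["extrinsics"][:3,3]
    return np.c_[d["cx"]+d["fx"]*c[:,0]/-c[:,2], d["cy"]+d["fy"]*-c[:,1]/-c[:,2]]
def back(d,uv,z):
    E=d["extrinsics"]; Rm=E[:3,:3]; o=-Rm.T@E[:3,3]
    uv=np.atleast_2d(uv); v=np.c_[(uv[:,0]-d["cx"])/d["fx"],-(uv[:,1]-d["cy"])/d["fy"],-np.ones(len(uv))]@Rm
    return o+v*((z-o[2])/v[:,2])[:,None]
def st():
    s=r.observe(); Rm=R.from_rotvec(s["orientation"]).as_matrix()
    print(round(s["time_s"],2),"tcp",np.round(s["tcp_pos"],1),"F",np.round(s["contact_force"],1),"w",round(s["width"],1),"q",np.round(s["joints"],2)); print(np.round(Rm,3).tolist()); return s,Rm
E
python3 - <<'E'
from h import *
zs={"roll":138,"tray":22,"box":98}
for c in("top","scene"):
    d=viewer.camera(c)
    for n in("roll","tray","box","tipbox","jar"):
        for m in models.masks_of(c,n)[:3]:
            k=m["pixels"].astype(np.uint8); cs=max(cv2.findContours(k,0,2)[0],key=cv2.contourArea)
            (a,b)=cv2.minAreaRect(cs)[0]; bx=cv2.boxPoints(cv2.minAreaRect(cs))
            print(c,n,round(m["p"],2),np.round(back(d,bx,zs.get(n,93))[:,:2]).tolist(), np.round(m["rect"]))
    for n,z in(("spindle_tip",154),("roll",100),("lid_bar",94),("lid_hinge",94),("tray",0),("spindle",0),("box",0),("tipbox",0),("jar",0),("rack",0)):
        print(c,n,[(np.round(back(d,x["xy"],z)[0,:2]).tolist(),round(x["p"],2)) for x in models.tip_of(c,n)][:3])
    if c=="top": cv2.imwrite("pics/crop1.png",cv2.resize(d["frame"][135:235,280:460],(792,440),interpolation=cv2.INTER_CUBIC))
E
```

```text
top roll 0.86 [[663.0, -310.0], [664.0, -378.0], [604.0, -376.0], [604.0, -309.0]] [369. 163. 392. 185.]
top tray 0.62 [[658.0, 315.0], [723.0, 135.0], [542.0, 70.0], [479.0, 249.0]] [143. 146. 226. 231.]
top box 0.95 [[394.0, -129.0], [453.0, -308.0], [278.0, -362.0], [221.0, -186.0]] [299. 239. 380. 323.]
top box 0.86 [[242.0, 335.0], [425.0, 293.0], [378.0, 106.0], [197.0, 150.0]] [127. 253. 208. 330.]
top box 0.69 [[688.0, -135.0], [701.0, -324.0], [519.0, -332.0], [508.0, -145.0]] [299. 149. 370. 218.]
top tipbox 0.89 [[605.0, -411.0], [614.0, -557.0], [521.0, -559.0], [512.0, -414.0]] [396. 183. 452. 215.]
top jar 0.87 [[625.0, 526.0], [706.0, 489.0], [649.0, 375.0], [569.0, 413.0]] [ 63. 156. 110. 191.]
top spindle_tip [([638.0, -359.0], 0.68)]
top roll [([636.0, -353.0], 0.78)]
top lid_bar [([527.0, -252.0], 0.89), ([255.0, -277.0], 0.81), ([232.0, 246.0], 0.75)]
top lid_hinge [([388.0, 210.0], 0.92), ([409.0, -222.0], 0.89), ([696.0, -238.0], 0.75)]
top tray [([603.0, 193.0], 0.88), ([624.0, -238.0], 0.35)]
top spindle [([638.0, -358.0], 0.54)]
top box [([363.0, -249.0], 0.9
[... 616 characters left out ...]
27.0, -582.0], [518.0, -416.0], [655.0, -380.0]] [ 98. 151. 150. 194.]
scene jar 0.6 [[710.0, 387.0], [568.0, 442.0], [605.0, 524.0], [742.0, 466.0]] [393. 247. 432. 292.]
scene spindle_tip [([641.0, -354.0], 0.7)]
scene roll [([633.0, -358.0], 0.88)]
scene lid_bar [([508.0, -246.0], 0.92), ([211.0, 241.0], 0.82), ([249.0, -298.0], 0.76)]
scene lid_hinge [([421.0, -231.0], 0.91), ([695.0, -232.0], 0.78), ([393.0, 219.0], 0.77)]
scene tray [([594.0, 194.0], 0.6)]
scene spindle [([633.0, -338.0], 0.82)]
scene box [([608.0, -235.0], 0.84), ([339.0, 221.0], 0.76), ([359.0, -251.0], 0.7)]
scene tipbox [([563.0, -498.0], 0.65)]
scene jar [([642.0, 465.0], 0.94)]
scene rack [([770.0, -73.0], 0.58)]
```

View pics/crop1.png

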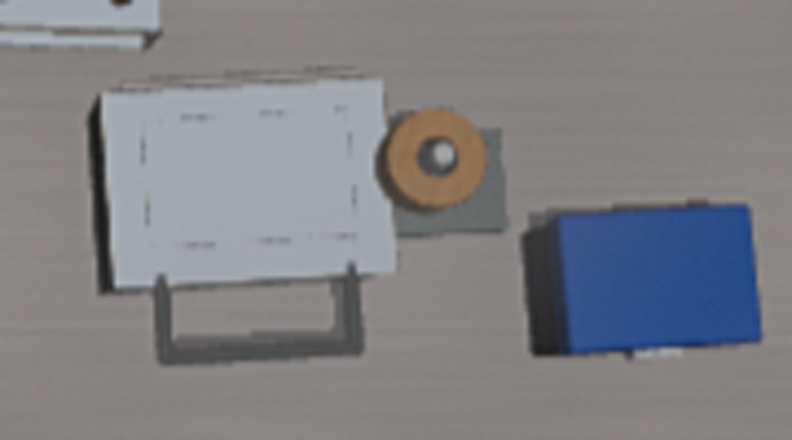

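The crop shows box A: the lid at (102–395, 80–287), its bar from (162,357) to (360,346), the roll at (436,160) round the spindle tip (443,154), and the blue tip box at (655,280). The choice fits the description. Next I'll turn these pixels into positions.

```bash
python3 - <<'E'
from h import *
d=viewer.camera("top"); s=4.4
def b(p,z): return np.round(back(d,(np.array(p,float)+0.5)/s-0.5+[280,135],z)[:,:2],1)
L=b([(102,93),(382,80),(395,270),(115,287)],98); print("lid",L.tolist(),"c",L.mean(0))
e=L[0]-L[1]+L[3]-L[2]; print("yaw y-edge",np.degrees(np.arctan2(-e[0],e[1])), np.linalg.norm(L[0]-L[1]),np.linalg.norm(L[1]-L[2]))
B=b([(162,357),(360,346)],96);print("bar",B.tolist(),B.mean(0),np.degrees(np.arctan2(-(B[0]-B[1])[0],(B[0]-B[1])[1])))
f=d["frame"].astype(int); 
m=((f[...,2]-f[...,0]>40)&(f[...,2]>110)).astype(np.uint8); m[:, :355]=0;m[:,405:]=0;m[:150]=0;m[200:]=0
c=max(cv2.findContours(m,0,1)[0],key=cv2.contourArea); (x,y),rad=cv2.minEnclosingCircle(c); el=cv2.fitEllipse(c)
print("roll px",x,y,rad,el,back(d,(x,y),138)[0,:2],back(d,el[0],138)[0,:2])
print("tip",b([(443,154)],154), "tipbox top",b([(558,213),(748,204),(760,342),(568,354)],93).tolist())
for n in ("tray",):
    m=models.masks_of("top",n)[0]["pixels"].astype(np.uint8); c=max(cv2.findContours(m,0,1)[0],key=cv2.contourArea)
    q=cv2.minAreaRect(back(d,c[:,0].astype(float),22)[:,:2].astype(np.float32)); print("tray",q)
# joint model guess: elbow etc. just state
st()
E
```

```text
lid [[682.1, -146.0], [690.6, -323.7], [569.7, -329.2], [558.9, -153.0]] c [ 625.325 -237.975]
yaw y-edge 3.121543487363526 177.9031759131916 121.02503873166079
bar [[515.1, -182.2], [522.0, -306.6]] [ 518.55 -244.4 ] 3.1747283185765105
roll px 378.6864318847656 170.3474578857422 10.941341400146484 ((378.7196044921875, 170.28155517578125), (20.762537002563477, 21.295825958251953), 120.56767272949219) [ 635.2887611  -346.72031478] [ 635.46833493 -346.81440257]
tip [[ 634.9 -347.1]] tipbox top [[606.4, -434.5], [612.2, -555.3], [524.7, -559.5], [517.1, -438.1]]
tray ((602.450927734375, 193.15322875976562), (196.50938415527344, 195.46844482421875), 19.953784942626953)
2.9 tcp [ 143.6 -634.   214.6] F [ 0.2 -0.7  0.5] w 92.2 q [ 1.3   0.47 -0.01  1.6   0.01  1.07 -0.06]
[[0.975, 0.221, -0.0], [0.221, -0.975, -0.0], [-0.0, 0.0, -1.0]]
```

Checks:
- The lid measures 178x121 mm against the 180x120 given, and its yaw is 3.1°.
- The bar is at (518.5,-244,94), about 107 mm from the box centre.
- The roll is at (635,-347), which is 109 mm from the box centre in box y, against 110 expected.
- The tray is at (602,193), turned 20°.

I'll turn the jaws along box x and travel to above the roll.

```bash
python3 -m pendant '[{"delta_pos":[0,0,0],"delta_rot":[0,0,-0.175],"fingers":0},{"delta_pos":[0,0,0],"delta_rot":[0,0,-0.175],"fingers":0},{"delta_pos":[0,0,0],"delta_rot":[0,0,-0.175],"fingers":0},{"delta_pos":[0,0,0],"delta_rot":[0,0,-0.175],"fingers":0},{"delta_pos":[0,0,0],"delta_rot":[0,0,-0.175],"fingers":0},{"delta_pos":[0,0,0],"delta_rot":[0,0,-0.175],"fingers":0},{"delta_pos":[0,0,0],"delta_rot":[0,0,-0.175],"fingers":0},{"delta_pos":[0,0,0],"delta_rot":[0,0,-0.175],"fingers":0}]'
python3 -m pendant '[{"delta_pos":[2.6,5.0,0],"delta_rot":[0,0,0],"fingers":0},{"delta_pos":[2.6,5.0,0],"delta_rot":[0,0,0],"fingers":0},{"delta_pos":[2.6,5.0,0],"delta_rot":[0,0,0],"fingers":0},{"delta_pos":[2.6,5.0,0],"delta_rot":[0,0,0],"fingers":0},{"delta_pos":[2.6,5.0,0],"delta_rot":[0,0,0],"fingers":0},{"delta_pos":[2.6,5.0,0],"delta_rot":[0,0,0],"fingers":0}]'
cat >> h.py <<'E'
def to(p,yaw=None):
    "remaining shift in tool axes (cm) to p, and remaining turn (rad, tool axes) to tool-down with jaw axis at yaw deg"
    s,Rm=st(); print("shift cm",np.round(Rm.T@(np.array(p)-s["tcp_pos"])/10,2))
    if yaw is not None:
        a=np.radians(yaw); y=np.array([np.cos(a),np.sin(a),0]); z=np.array([0,0,-1.]); T=np.c_[np.cross(y,z),y,z]
        print("turn",np.round(R.from_matrix(Rm.T@T).as_rotvec(),3),"shift after",np.round(T.T@(np.array(p)-s["tcp_pos"])/10,2))
E
python3 -c "
from h import *
to([635,-347,215],3.1)"
```

```text
time_s: 3.9
tcp_pos: [143.5, -633.9, 214.6]
orientation: [-2.11, -2.327, 0.001]
contact_force: [-0.5, -0.4, -0.7]
width: 92.0
time_s: 4.65
tcp_pos: [428.8, -450.5, 213.9]
orientation: [2.124, 2.313, -0.006]
contact_force: [0.1, -0.8, 0.5]
width: 92.1
4.65 tcp [ 428.8 -450.5  213.9] F [ 0.1 -0.8  0.5] w 92.1 q [ 1.05  0.46 -0.4   1.66  0.2   1.07  0.68]
[[-0.085, 0.996, -0.002], [0.996, 0.085, -0.004], [-0.003, -0.002, -1.0]]
shift cm [ 8.56 21.43 -0.19]
turn [-0.002  0.003  0.031] shift after [ 9.22 21.15 -0.11]
```

```bash
python3 -m pendant '[{"delta_pos":[2.1,5.2,0],"delta_rot":[0,0,0.015],"fingers":0},{"delta_pos":[2.1,5.2,0],"delta_rot":[0,0,0.015],"fingers":0},{"delta_pos":[2.2,5.3,0],"delta_rot":[0,0,0],"fingers":0},{"delta_pos":[2.2,5.3,0],"delta_rot":[0,0,0],"fingers":0},{"delta_pos":[0,0,0],"delta_rot":[0,0,0],"fingers":0}]'
python3 -c "
from h import *
to([635,-347,215],3.1)"
```

```text
time_s: 5.28
tcp_pos: [642.6, -342.5, 213.1]
orientation: [2.152, 2.286, -0.002]
contact_force: [-0.0, -0.3, -0.0]
width: 91.9
5.28 tcp [ 642.6 -342.5  213.1] F [-0.  -0.3 -0. ] w 91.9 q [ 0.69  0.64 -0.4   1.36  0.26  1.18  0.33]
[[-0.06, 0.998, 0.0], [0.998, 0.06, -0.002], [-0.002, 0.0, -1.0]]
shift cm [-0.41 -0.78 -0.19]
turn [0.    0.002 0.006] shift after [-0.41 -0.78 -0.19]
```

```bash
python3 -m pendant '[{"delta_pos":[-0.41,-0.78,0],"delta_rot":[0,0.002,0.006],"fingers":0},{"delta_pos":[0,0,2.5],"delta_rot":[0,0,0],"fingers":0},{"delta_pos":[0,0,2.5],"delta_rot":[0,0,0],"fingers":0},{"delta_pos":[0,0,0],"delta_rot":[0,0,0],"fingers":0}]'
python3 - <<'E'
from h import *
to([635,-347,103],3.1)
d=viewer.camera("top"); cv2.imwrite("pics/pre.png",cv2.resize(d["frame"][120:240,300:460],(800,600),interpolation=cv2.INTER_CUBIC))
E
```

```text
time_s: 5.78
tcp_pos: [628.4, -354.5, 162.6]
orientation: [2.17, 2.27, -0.008]
contact_force: [-0.4, 0.2, -0.3]
width: 91.8
5.78 tcp [ 628.4 -354.5  162.6] F [-0.4  0.2 -0.3] w 91.8 q [ 0.71  0.68 -0.39  1.43  0.28  1.09  0.32]
[[-0.045, 0.999, -0.003], [0.999, 0.045, -0.004], [-0.004, -0.003, -1.0]]
shift cm [0.74 0.71 5.95]
turn [-0.003  0.004 -0.009] shift after [0.71 0.7  5.96]
```

```bash
python3 -m pendant '[{"delta_pos":[0,0,2],"delta_rot":[0,0,0],"fingers":0},{"delta_pos":[0,0,0],"delta_rot":[0,0,0],"fingers":0}]'
python3 -c "
from h import *
to([635,-347,103],3.1)"
```

```text
time_s: 6.08
tcp_pos: [628.8, -357.1, 145.1]
orientation: [2.17, 2.264, -0.007]
contact_force: [-1.0, 0.3, -0.4]
width: 91.8
6.08 tcp [ 628.8 -357.1  145.1] F [-1.   0.3 -0.4] w 91.8 q [ 0.71  0.69 -0.38  1.44  0.28  1.06  0.31]
[[-0.042, 0.999, 0.001], [0.999, 0.042, -0.007], [-0.007, 0.001, -1.0]]
shift cm [1.01 0.66 4.2 ]
turn [ 0.001  0.007 -0.012] shift after [0.97 0.68 4.21]
```

```bash
python3 -m pendant '[{"delta_pos":[0.97,0.68,0],"delta_rot":[0,0.007,-0.012],"fingers":0},{"delta_pos":[0,0,0],"delta_rot":[0,0,0],"fingers":0},{"delta_pos":[0,0,0],"delta_rot":[0,0,0],"fingers":0}]'
python3 -c "
from h import *
to([635,-347,103],3.1)"
```

```text
time_s: 6.45
tcp_pos: [636.8, -346.0, 146.5]
orientation: [2.156, 2.281, 0.003]
contact_force: [-0.5, 0.2, 0.7]
width: 91.6
6.45 tcp [ 636.8 -346.   146.5] F [-0.5  0.2  0.7] w 91.6 q [ 0.7   0.7  -0.39  1.43  0.28  1.06  0.31]
[[-0.056, 0.998, 0.003], [0.998, 0.056, -0.001], [-0.001, 0.003, -1.0]]
shift cm [-0.08 -0.2   4.35]
turn [0.003 0.001 0.002] shift after [-0.09 -0.19  4.35]
```

View pics/pre.png

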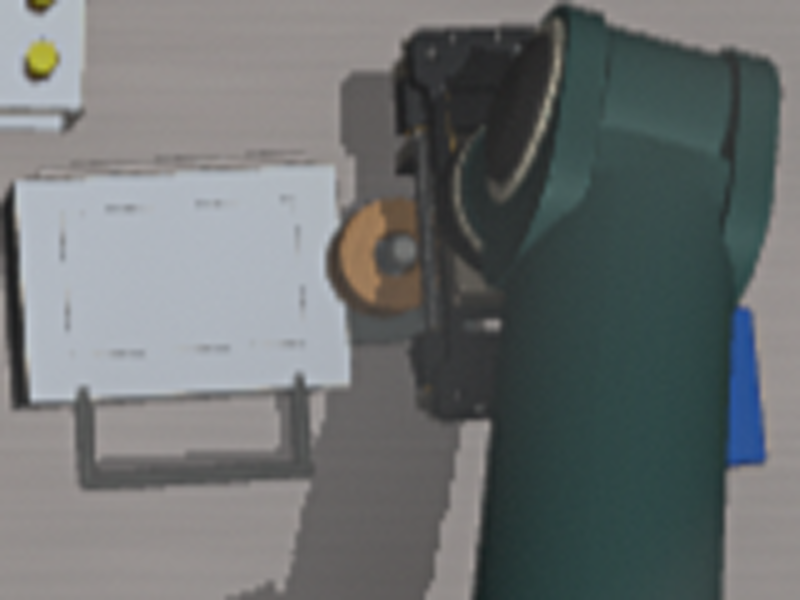

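The picture shows the gripper body at about (470,220), right of the roll at (385,255). That fits parallax plus the 7 mm offset, which is now corrected. Next I'll descend.

```bash
python3 -m pendant '[{"delta_pos":[-0.05,-0.15,2],"delta_rot":[0,0,0],"fingers":0},{"delta_pos":[0,0,0],"delta_rot":[0,0,0],"fingers":0}]'
python3 -c "
from h import *
to([635,-347,103],3.1)"
```

```text
time_s: 6.7
tcp_pos: [635.1, -346.6, 124.9]
orientation: [2.156, 2.281, 0.002]
contact_force: [-0.8, -1.0, 0.2]
width: 91.7
6.7 tcp [ 635.1 -346.6  124.9] F [-0.8 -1.   0.2] w 91.7 q [ 0.7   0.72 -0.38  1.45  0.29  1.03  0.31]
[[-0.056, 0.998, 0.003], [0.998, 0.056, -0.001], [-0.001, 0.003, -1.0]]
shift cm [-0.04 -0.01  2.19]
turn [0.003 0.001 0.002] shift after [-0.04 -0.01  2.19]
```

```bash
python3 -m pendant '[{"delta_pos":[-0.02,0,1.1],"delta_rot":[0,0,0],"fingers":0},{"delta_pos":[0,0,1],"delta_rot":[0,0,0],"fingers":0},{"delta_pos":[0,0,0],"delta_rot":[0,0,0],"fingers":0},{"delta_pos":[0,0,0],"delta_rot":[0,0,0],"fingers":0.25},{"delta_pos":[0,0,0],"delta_rot":[0,0,0],"fingers":0.25}]' 15
python3 - <<'E'
from h import *
to([635,-347,103],3.1)
d=viewer.camera("scene"); cv2.imwrite("pics/g.png",cv2.resize(d["frame"][130:240,90:240],(800,586),interpolation=cv2.INTER_CUBIC))
E
```

```text
time_s: 7.32
tcp_pos: [635.0, -346.9, 101.9]
orientation: [2.157, 2.281, 0.002]
contact_force: [-0.7, -0.0, 1.1]
width: 74.1
7.33 tcp [ 635.  -346.9  101.9] F [-0.7 -0.   1.1] w 74.1 q [ 0.69  0.74 -0.38  1.46  0.3   0.99  0.3 ]
[[-0.056, 0.998, 0.002], [0.998, 0.056, -0.0], [-0.0, 0.002, -1.0]]
shift cm [-0.01 -0.   -0.11]
turn [0.002 0.    0.002] shift after [-0.01 -0.   -0.11]
```

View pics/g.png

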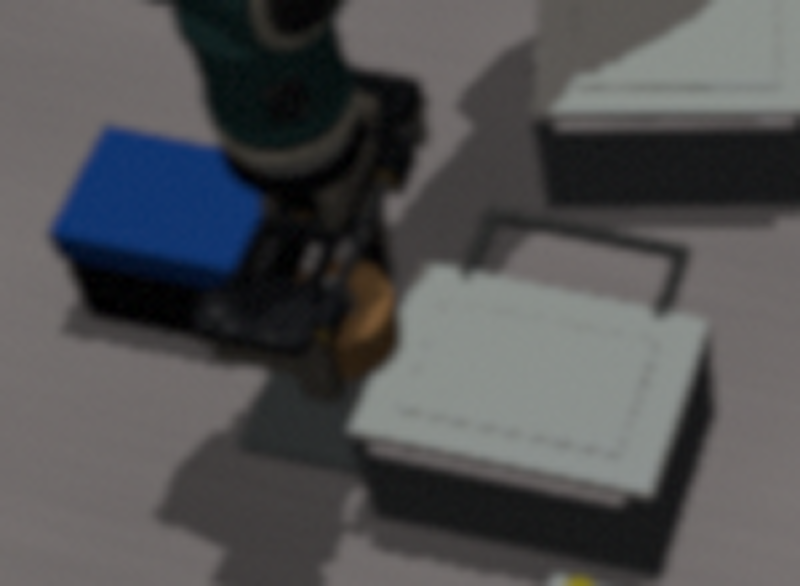

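The fingers straddle the roll at about (365,325), and it has not moved. I'll grip it.

```bash
python3 -m pendant '[{"delta_pos":[0,0,0],"delta_rot":[0,0,0],"fingers":0.6},{"delta_pos":[0,0,0],"delta_rot":[0,0,0],"fingers":0.6},{"delta_pos":[0,0,0],"delta_rot":[0,0,0],"fingers":0.6},{"delta_pos":[0,0,0],"delta_rot":[0,0,0],"fingers":0.6}]' 20
python3 -m pendant '[{"delta_pos":[0,0,-1.5],"delta_rot":[0,0,0],"fingers":0.6},{"delta_pos":[0,0,0],"delta_rot":[0,0,0],"fingers":0.6}]'
python3 -c "
from h import *
to([635,-347,180],3.1)"
```

```text
time_s: 7.88
tcp_pos: [635.3, -347.0, 102.4]
orientation: [2.157, 2.281, 0.003]
contact_force: [0.2, 0.2, -1.5]
width: 61.8
time_s: 8.12
tcp_pos: [635.4, -347.0, 118.6]
orientation: [2.156, 2.281, 0.003]
contact_force: [-0.9, -0.1, -1.1]
width: 61.8
8.12 tcp [ 635.4 -347.   118.6] F [-0.9 -0.1 -1.1] w 61.8 q [ 0.7   0.72 -0.38  1.45  0.29  1.02  0.3 ]
[[-0.056, 0.998, 0.003], [0.998, 0.056, -0.001], [-0.001, 0.003, -1.0]]
shift cm [-0.   -0.02 -6.14]
turn [0.003 0.001 0.002] shift after [ 0.   -0.04 -6.14]
```

The width is 61.8 mm, which matches the roll, and the wrist reads about 1 N more load. I'll lift it clear.

```bash
python3 -m pendant '[{"delta_pos":[0,0,-2],"delta_rot":[0,0,0],"fingers":0.6},{"delta_pos":[0,0,-2],"delta_rot":[0,0,0],"fingers":0.6},{"delta_pos":[0,0,-2],"delta_rot":[0,0,0],"fingers":0.6},{"delta_pos":[0,0,-1.5],"delta_rot":[0,0,0],"fingers":0.6},{"delta_pos":[0,0,0],"delta_rot":[0,0,0],"fingers":0.6}]'
python3 - <<'E'
from h import *
d=viewer.camera("top"); to([602,193,190],20)
E
```

```text
time_s: 8.75
tcp_pos: [636.0, -347.3, 201.5]
orientation: [2.154, 2.278, 0.004]
contact_force: [0.2, 0.6, -1.9]
width: 61.4
8.8 tcp [ 635.5 -347.1  200.5] F [ 0.7  0.6 -1.5] w 61.3 q [ 0.71  0.65 -0.4   1.39  0.26  1.15  0.33]
[[-0.056, 0.998, 0.005], [0.998, 0.056, -0.002], [-0.002, 0.005, -1.0]]
shift cm [54.12 -0.33  0.93]
turn [ 0.005  0.003 -0.293] shift after [51.9  15.33  1.05]
```

```bash
python3 -m pendant '[{"delta_pos":[3,0,0],"delta_rot":[0,0,0],"fingers":0.6},{"delta_pos":[5,0,0],"delta_rot":[0,0,0],"fingers":0.6},{"delta_pos":[5,0,0],"delta_rot":[0,0,0],"fingers":0.6},{"delta_pos":[5,0,0],"delta_rot":[0,0,0],"fingers":0.6},{"delta_pos":[5,0,0],"delta_rot":[0,0,0],"fingers":0.6},{"delta_pos":[5,0,0],"delta_rot":[0,0,0],"fingers":0.6},{"delta_pos":[5,0,0],"delta_rot":[0,0,0],"fingers":0.6},{"delta_pos":[5,0,0],"delta_rot":[0,0,0],"fingers":0.6},{"delta_pos":[5,0,0],"delta_rot":[0,0,0],"fingers":0.6},{"delta_pos":[3,0,0],"delta_rot":[0,0,0],"fingers":0.6},{"delta_pos":[0,0,0],"delta_rot":[0,0,0],"fingers":0.6}]'
python3 - <<'E'
from h import *
to([602,193,80],3.1)
E
```

```text
time_s: 10.18
tcp_pos: [602.9, 124.9, 188.7]
orientation: [-2.155, -2.274, 0.013]
contact_force: [0.5, 0.0, -1.1]
width: 61.6
10.18 tcp [602.9 124.9 188.7] F [ 0.5  0.  -1.1] w 61.6 q [ 0.12  0.5  -0.51  1.68  0.27  1.04 -0.42]
[[-0.054, 0.998, -0.012], [0.999, 0.054, 0.0], [0.001, -0.012, -1.0]]
shift cm [ 6.8   0.41 10.87]
turn [-0.012 -0.001 -0.   ] shift after [ 6.81  0.28 10.87]
```

```bash
python3 -m pendant '[{"delta_pos":[3.4,0.14,0],"delta_rot":[-0.006,0,0],"fingers":0.6},{"delta_pos":[3.2,0.14,0],"delta_rot":[-0.006,0,0],"fingers":0.6},{"delta_pos":[0,0,0],"delta_rot":[0,0,0],"fingers":0.6},{"delta_pos":[0,0,4],"delta_rot":[0,0,0],"fingers":0.6},{"delta_pos":[0,0,4],"delta_rot":[0,0,0],"fingers":0.6},{"delta_pos":[0,0,2.5],"delta_rot":[0,0,0],"fingers":0.6},{"delta_pos":[0,0,0],"delta_rot":[0,0,0],"fingers":0.6}]'
python3 - <<'E'
from h import *
to([602,193,7],3.1)
d=viewer.camera("scene"); cv2.imwrite("pics/t.png",cv2.resize(d["frame"][160:290,250:420],(784,600),interpolation=cv2.INTER_CUBIC))
E
```

```text
time_s: 11.05
tcp_pos: [604.6, 174.2, 77.0]
orientation: [2.176, 2.259, -0.017]
contact_force: [-1.1, -0.2, -0.2]
width: 61.2
11.05 tcp [604.6 174.2  77. ] F [-1.1 -0.2 -0.2] w 61.2 q [-0.01  0.65 -0.45  1.72  0.37  0.86 -0.59]
[[-0.038, 0.999, -0.004], [0.999, 0.038, -0.011], [-0.011, -0.004, -1.0]]
shift cm [ 1.96 -0.16  6.98]
turn [-0.004  0.011 -0.016] shift after [ 1.89 -0.15  7.  ]
```

View pics/t.png

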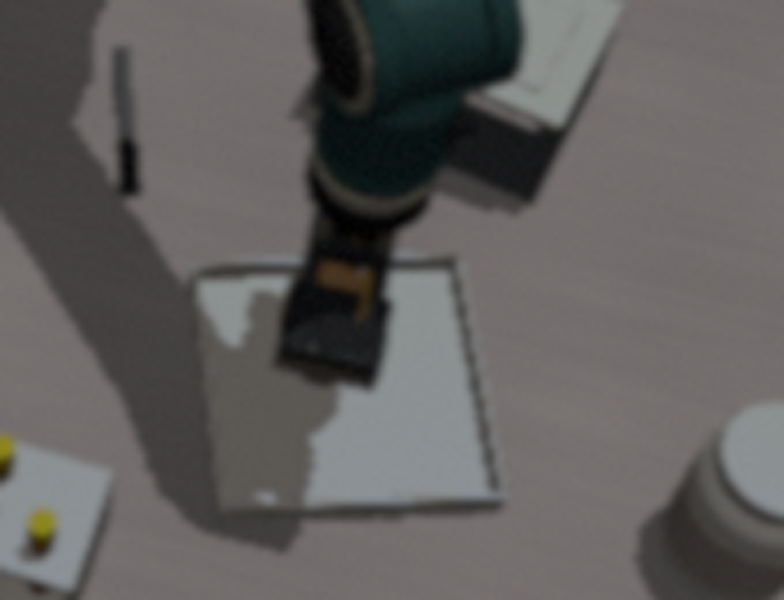

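The gripper and roll are over the tray at about (335,320), with no contact. I'll correct the position and then lower.

```bash
python3 -m pendant '[{"delta_pos":[1.6,-0.15,0],"delta_rot":[-0.004,0.011,-0.016],"fingers":0.6},{"delta_pos":[0,0,0],"delta_rot":[0,0,0],"fingers":0.6},{"delta_pos":[0,0,2],"delta_rot":[0,0,0],"fingers":0.6},{"delta_pos":[0,0,2],"delta_rot":[0,0,0],"fingers":0.6},{"delta_pos":[0,0,0.8],"delta_rot":[0,0,0],"fingers":0.6},{"delta_pos":[0,0,0],"delta_rot":[0,0,0],"fingers":0.6}]'
python3 -c "
from h import *
to([602,193,6.4],3.1)"
```

```text
time_s: 11.85
tcp_pos: [605.4, 191.1, 29.6]
orientation: [2.159, 2.278, 0.009]
contact_force: [0.3, 0.0, -0.8]
width: 61.2
11.85 tcp [605.4 191.1  29.6] F [ 0.3  0.  -0.8] w 61.2 q [-0.05  0.72 -0.43  1.74  0.41  0.77 -0.63]
[[-0.054, 0.999, 0.006], [0.999, 0.054, 0.002], [0.002, 0.006, -1.0]]
shift cm [ 0.21 -0.35  2.31]
turn [ 0.006 -0.002 -0.001] shift after [ 0.21 -0.33  2.32]
```

```bash
python3 -m pendant '[{"delta_pos":[0,0,1.4],"delta_rot":[0.006,-0.002,0],"fingers":0.6},{"delta_pos":[0,0,0],"delta_rot":[0,0,0],"fingers":0.6}]'
python3 -m pendant '[{"delta_pos":[0,0,0.5],"delta_rot":[0,0,0],"fingers":0.6},{"delta_pos":[0,0,0],"delta_rot":[0,0,0],"fingers":0.6}]'
python3 -c "
from h import *
to([602,193,6.4],3.1)"
```

```text
time_s: 12.1
tcp_pos: [605.7, 191.1, 14.6]
orientation: [2.161, 2.28, -0.0]
contact_force: [-0.5, -0.8, -1.1]
width: 61.3
time_s: 12.35
tcp_pos: [606.1, 191.3, 9.6]
orientation: [2.161, 2.28, 0.001]
contact_force: [0.2, -0.4, -1.4]
width: 60.9
12.35 tcp [606.1 191.3   9.6] F [ 0.2 -0.4 -1.4] w 60.9 q [-0.06  0.75 -0.42  1.73  0.42  0.75 -0.64]
[[-0.053, 0.999, 0.001], [0.999, 0.053, -0.0], [-0.0, 0.001, -1.0]]
shift cm [ 0.19 -0.4   0.32]
turn [ 0.001  0.    -0.001] shift after [ 0.19 -0.4   0.32]
```

```bash
python3 -m pendant '[{"delta_pos":[0,0,0.25],"delta_rot":[0,0,0],"fingers":0.6},{"delta_pos":[0,0,0],"delta_rot":[0,0,0],"fingers":0.6}]'
python3 -m pendant '[{"delta_pos":[0,0,0.1],"delta_rot":[0,0,0],"fingers":0.6},{"delta_pos":[0,0,0],"delta_rot":[0,0,0],"fingers":0.6}]'
```

```text
time_s: 12.6
tcp_pos: [606.4, 191.4, 7.5]
orientation: [2.161, 2.279, 0.002]
contact_force: [0.5, -0.3, -1.0]
width: 61.2
time_s: 12.85
tcp_pos: [606.6, 191.4, 6.7]
orientation: [2.161, 2.279, 0.003]
contact_force: [0.1, 0.0, -1.3]
width: 61.1
```

```bash
python3 -m pendant '[{"delta_pos":[0,0,0.1],"delta_rot":[0,0,0],"fingers":0.6},{"delta_pos":[0,0,0],"delta_rot":[0,0,0],"fingers":0.6}]'
python3 -m pendant '[{"delta_pos":[0,0,0.1],"delta_rot":[0,0,0],"fingers":0.6},{"delta_pos":[0,0,0],"delta_rot":[0,0,0],"fingers":0.6}]'
```

```text
time_s: 13.1
tcp_pos: [606.9, 191.6, 6.4]
orientation: [2.16, 2.278, 0.003]
contact_force: [0.1, 0.1, -1.2]
width: 61.1
time_s: 13.35
tcp_pos: [607.0, 191.6, 6.4]
orientation: [2.16, 2.278, 0.003]
contact_force: [-0.7, 0.1, -1.0]
width: 61.3
```

```bash
python3 -m pendant '[{"delta_pos":[0,0,0.2],"delta_rot":[0,0,0],"fingers":0.6},{"delta_pos":[0,0,0],"delta_rot":[0,0,0],"fingers":0.6}]'

```

```text
time_s: 13.6
tcp_pos: [607.3, 191.7, 6.5]
orientation: [2.16, 2.277, 0.003]
contact_force: [1.1, 0.4, -1.7]
width: 61.3
```

```bash
python3 -m pendant '[{"delta_pos":[0,0,0.3],"delta_rot":[0,0,0],"fingers":0.6}]'

```

```text
time_s: 13.72
tcp_pos: [607.6, 191.8, 6.0]
orientation: [2.16, 2.276, 0.002]
contact_force: [-10.6, -4.2, 32.3]
width: 61.3
```

The push gave 32 N, so the roll is on the tray floor. I'll relax and open.

```bash
python3 -m pendant '[{"delta_pos":[0,0,0],"delta_rot":[0,0,0],"fingers":0.6},{"delta_pos":[0,0,0],"delta_rot":[0,0,0],"fingers":0.25},{"delta_pos":[0,0,0],"delta_rot":[0,0,0],"fingers":0},{"delta_pos":[0,0,0],"delta_rot":[0,0,0],"fingers":0},{"delta_pos":[0,0,0],"delta_rot":[0,0,0],"fingers":0}]'
python3 -m pendant '[{"delta_pos":[0,0,-1.5],"delta_rot":[0,0,0],"fingers":0},{"delta_pos":[0,0,-3],"delta_rot":[0,0,0],"fingers":0},{"delta_pos":[0,0,-5],"delta_rot":[0,0,0],"fingers":0},{"delta_pos":[0,0,-5],"delta_rot":[0,0,0],"fingers":0},{"delta_pos":[0,0,-3],"delta_rot":[0,0,0],"fingers":0},{"delta_pos":[0,0,0],"delta_rot":[0,0,0],"fingers":0}]'
python3 -c "
from h import *
to([518.5,-244,170],3.1)"
```

```text
time_s: 14.35
tcp_pos: [607.7, 191.9, 5.1]
orientation: [2.16, 2.276, 0.002]
contact_force: [-0.0, 0.2, 0.3]
width: 92.1
time_s: 15.1
tcp_pos: [607.4, 193.0, 190.2]
orientation: [2.158, 2.276, 0.007]
contact_force: [0.0, -0.4, -1.2]
width: 92.0
15.1 tcp [607.4 193.  190.2] F [ 0.  -0.4 -1.2] w 92.0 q [ 0.01  0.53 -0.52  1.64  0.3   1.05 -0.54]
[[-0.053, 0.999, 0.007], [0.999, 0.053, -0.0], [-0.001, 0.007, -1.0]]
shift cm [-43.16 -11.22   1.97]
turn [ 0.007  0.001 -0.001] shift after [-43.15 -11.24   2.02]
```

```bash
python3 -m pendant '[{"delta_pos":[-3,-0.8,0],"delta_rot":[0,0,0],"fingers":0.65},{"delta_pos":[-4.6,-1.2,0],"delta_rot":[0,0,0],"fingers":0.65},{"delta_pos":[-4.6,-1.2,0],"delta_rot":[0,0,0],"fingers":0.65},{"delta_pos":[-4.6,-1.2,0],"delta_rot":[0,0,0],"fingers":0.65},{"delta_pos":[-4.6,-1.2,0],"delta_rot":[0,0,0],"fingers":0.65},{"delta_pos":[-4.6,-1.2,0],"delta_rot":[0,0,0],"fingers":0.65},{"delta_pos":[-4.6,-1.2,0],"delta_rot":[0,0,0],"fingers":0.65},{"delta_pos":[-4.6,-1.2,0],"delta_rot":[0,0,0],"fingers":0.65},{"delta_pos":[-4.6,-1.2,0],"delta_rot":[0,0,0],"fingers":0.65},{"delta_pos":[-2,-0.5,0],"delta_rot":[0,0,0],"fingers":0.65},{"delta_pos":[0,0,0],"delta_rot":[0,0,0],"fingers":0.65}]'
python3 - <<'E'
from h import *
to([518.5,-244,170],3.1)
d=viewer.camera("scene"); cv2.imwrite("pics/t2.png",cv2.resize(d["frame"][130:290,120:440],(800,400),interpolation=cv2.INTER_CUBIC))
E
```

```text
time_s: 16.48
tcp_pos: [510.8, -242.5, 179.5]
orientation: [-2.153, -2.276, 0.005]
contact_force: [-0.5, 0.5, -1.3]
width: 32.2
16.48 tcp [ 510.8 -242.5  179.5] F [-0.5  0.5 -1.3] w 32.2 q [ 0.73  0.41 -0.43  1.82  0.21  0.97  0.26]
[[-0.055, 0.998, -0.009], [0.998, 0.055, 0.004], [0.004, -0.008, -1.0]]
shift cm [-0.19  0.77  0.94]
turn [-0.008 -0.004  0.001] shift after [-0.19  0.76  0.95]
```

View pics/t2.png

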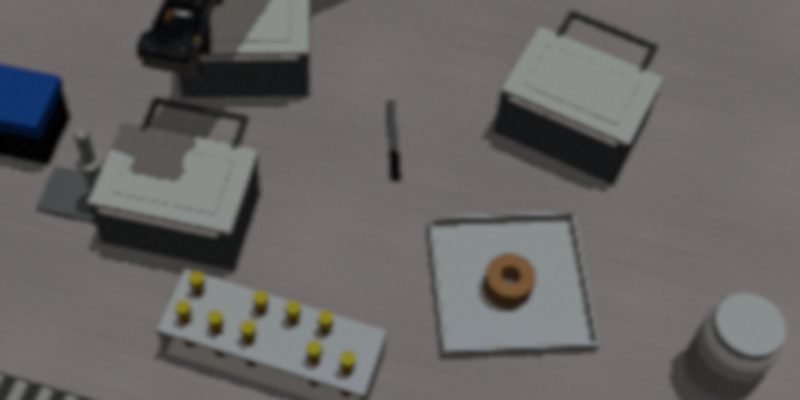

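The picture shows the roll lying flat in the middle of the tray at (510,278), the spindle bare at (85,150), and box A's lid shut with its bar from (150,103) to (245,120). I'll cross-check the bar position from this view.

```bash
python3 - <<'E'
from h import *
d=viewer.camera("scene")
print(back(d,(np.array([[155,103],[245,118]])+.5)/2.5-.5+[120,130],96).round(1))
g=cv2.cvtColor(d["frame"],cv2.COLOR_BGR2GRAY)
# dark profile across bar along box x at several y
for nm in("scene","top"):
    if nm=="top": d=viewer.camera("top"); g=cv2.cvtColor(d["frame"],cv2.COLOR_BGR2GRAY)
    xs=np.arange(490,545,1.0); acc=[]
    for y in np.arange(-40,41,5):
        P=np.c_[xs-y*.054,(-244+y)+(xs-518)*.054,np.full(len(xs),94)]
        uv=proj(d,P).astype(np.float32); acc.append(cv2.remap(g,uv[:,0],uv[:,1],1).ravel())
    a=np.array(acc,float).mean(0); w=np.clip(np.percentile(a,80)-a-5,0,None); i=a.argmin(); 
    print(nm,"min x",xs[i],"centroid",(xs*w).sum()/w.sum(),a.astype(int)[::3])
E
```

```text
[[ 527.3 -302.7   96. ]
 [ 515.7 -183.7   96. ]]
scene min x 490.0 centroid 507.9271268374494 [34 39 44 50 57 62 61 55 44 36 36 46 59 68 72 72 72 72 72]
top min x 520.0 centroid 518.4023255813953 [ 94  94  94  95  95  95  98  95  80  74  73  77  84  90 100 102 102 102
 101]
```

Both views put the bar at x≈519.

```bash
python3 -m pendant '[{"delta_pos":[-0.19,0.8,0],"delta_rot":[-0.008,-0.004,0],"fingers":0.65},{"delta_pos":[0,0,2.5],"delta_rot":[0,0,0],"fingers":0.65},{"delta_pos":[0,0,2.5],"delta_rot":[0,0,0],"fingers":0.65},{"delta_pos":[0,0,0],"delta_rot":[0,0,0],"fingers":0.65}]'
python3 - <<'E'
from h import *
to([519,-244,75],3.1)
E
```

```text
time_s: 17.12
tcp_pos: [524.6, -235.4, 129.9]
orientation: [2.141, 2.295, 0.007]
contact_force: [0.2, -0.2, 0.7]
width: 32.0
17.12 tcp [ 524.6 -235.4  129.9] F [ 0.2 -0.2  0.7] w 32.0 q [ 0.69  0.48 -0.42  1.84  0.25  0.86  0.22]
[[-0.069, 0.998, 0.005], [0.998, 0.069, 0.001], [0.001, 0.005, -1.0]]
shift cm [-0.83 -0.65  5.49]
turn [ 0.005 -0.001  0.015] shift after [-0.83 -0.61  5.49]
```

```bash
python3 -m pendant '[{"delta_pos":[-0.7,-0.5,0],"delta_rot":[0.005,0,0.015],"fingers":0.65},{"delta_pos":[0,0,0],"delta_rot":[0,0,0],"fingers":0.65},{"delta_pos":[0,0,1],"delta_rot":[0,0,0],"fingers":0.65},{"delta_pos":[0,0,0],"delta_rot":[0,0,0],"fingers":0.65}]'
python3 - <<'E'
from h import *
to([519,-244,75],3.1)
E
```

```text
time_s: 17.62
tcp_pos: [522.0, -243.0, 122.1]
orientation: [2.157, 2.278, 0.003]
contact_force: [0.4, -0.5, -0.6]
width: 32.0
17.62 tcp [ 522.  -243.   122.1] F [ 0.4 -0.5 -0.6] w 32.0 q [ 0.7   0.5  -0.41  1.85  0.25  0.85  0.22]
[[-0.054, 0.999, 0.004], [0.999, 0.054, -0.001], [-0.001, 0.004, -1.0]]
shift cm [-0.07 -0.33  4.71]
turn [0.004 0.001 0.   ] shift after [-0.08 -0.31  4.71]
```

```bash
python3 -m pendant '[{"delta_pos":[0,-0.3,0.8],"delta_rot":[0.004,0,0],"fingers":0.65},{"delta_pos":[0,0,0],"delta_rot":[0,0,0],"fingers":0.65}]'
python3 - <<'E'
from h import *
to([519,-244,75],3.1)
E
```

```text
time_s: 17.88
tcp_pos: [518.8, -243.2, 113.6]
orientation: [2.16, 2.28, -0.002]
contact_force: [-0.9, 0.5, 1.1]
width: 32.0
17.88 tcp [ 518.8 -243.2  113.6] F [-0.9  0.5  1.1] w 32.0 q [ 0.69  0.5  -0.4   1.86  0.26  0.83  0.21]
[[-0.054, 0.999, -0.0], [0.999, 0.054, -0.001], [-0.001, -0.0, -1.0]]
shift cm [-0.08  0.02  3.86]
turn [-0.     0.001  0.   ] shift after [-0.08  0.02  3.86]
```

```bash
python3 -m pendant '[{"delta_pos":[0,0,1.3],"delta_rot":[0,0,0],"fingers":0.65},{"delta_pos":[0,0,1.3],"delta_rot":[0,0,0],"fingers":0.65},{"delta_pos":[0,0,1.2],"delta_rot":[0,0,0],"fingers":0.65},{"delta_pos":[0,0,0],"delta_rot":[0,0,0],"fingers":0.65}]'
python3 - <<'E'
from h import *
to([519,-244,75],3.1)
E
```

```text
time_s: 18.38
tcp_pos: [518.2, -243.0, 72.0]
orientation: [-2.16, -2.281, 0.002]
contact_force: [0.1, 0.4, -0.7]
width: 32.2
18.38 tcp [ 518.2 -243.    72. ] F [ 0.1  0.4 -0.7] w 32.2 q [ 0.67  0.56 -0.38  1.88  0.29  0.76  0.19]
[[-0.055, 0.999, -0.001], [0.999, 0.055, -0.001], [-0.001, -0.001, -1.0]]
shift cm [-0.11  0.07 -0.3 ]
turn [-0.001  0.001  0.   ] shift after [-0.11  0.07 -0.3 ]
```

```bash
python3 -m pendant '[{"delta_pos":[0,0.05,-0.25],"delta_rot":[0,0,0],"fingers":0.65},{"delta_pos":[0,0,0],"delta_rot":[0,0,0],"fingers":1},{"delta_pos":[0,0,0],"delta_rot":[0,0,0],"fingers":1},{"delta_pos":[0,0,0],"delta_rot":[0,0,0],"fingers":1},{"delta_pos":[0,0,0],"delta_rot":[0,0,0],"fingers":1},{"delta_pos":[0,0,0],"delta_rot":[0,0,0],"fingers":1}]' 25
python3 - <<'E'
from h import *
s,Rm=st()
g=s["tcp_pos"]+Rm@[0,0,-19]; u=np.array([np.cos(.054),np.sin(.054),0]); H=g+170*u; H[2]=94
for a in range(0,61,5):
    t=np.radians(a); p=H+170*(-np.cos(t)*u+np.sin(t)*np.array([0,0,1])); print(a,np.round(p-[0,0,19]-s["tcp_pos"],1))
E
```

```text
time_s: 19.12
tcp_pos: [518.6, -243.1, 75.5]
orientation: [-2.16, -2.281, 0.003]
contact_force: [-1.0, -0.2, 0.1]
width: 8.9
19.12 tcp [ 518.6 -243.1   75.5] F [-1.  -0.2  0.1] w 8.9 q [ 0.68  0.56 -0.38  1.88  0.29  0.76  0.19]
[[-0.054, 0.999, -0.002], [0.999, 0.054, -0.001], [-0.001, -0.002, -1.0]]
0 [ 0.   0.  -0.5]
5 [ 0.7  0.1 14.3]
10 [ 2.6  0.2 29. ]
15 [ 5.8  0.3 43.5]
20 [10.3  0.6 57.7]
25 [15.9  0.9 71.4]
30 [22.8  1.3 84.5]
35 [30.7  1.7 97. ]
40 [ 39.7   2.2 108.8]
45 [ 49.7   2.7 119.7]
50 [ 60.7   3.3 129.7]
55 [ 72.4   3.9 138.8]
60 [ 84.9   4.6 146.7]
```

I have the bar, at 8.9 mm width against its 10 mm. I'll raise it along the arc.

```bash
python3 -m pendant '[{"delta_pos":[0,0.07,-1.45],"delta_rot":[0,0,0],"fingers":1},{"delta_pos":[0,0.19,-1.45],"delta_rot":[0,0,0],"fingers":1},{"delta_pos":[0,0.32,-1.45],"delta_rot":[0,0,0],"fingers":1},{"delta_pos":[0,0.2,-0.5],"delta_rot":[0,0,0],"fingers":1}]'
cat >> h.py <<'E'
U=np.array([np.cos(.054),np.sin(.054),0]); H=np.array([518.6,-243.1,94])+170*U
def lid(target=None):
    s,Rm=st(); g=s["tcp_pos"]-19*Rm[:,2]; v=g-H; a=np.degrees(np.arctan2(v[2],-v@U)); print("angle",a.round(2),"radius",np.hypot(v[2],v@U).round(1))
    for t in (target or []):
        p=H+170*(-np.cos(np.radians(t))*U+np.sin(np.radians(t))*np.array([0,0,1])); print(t,"shift cm",np.round(Rm.T@(p-g)/10,2))
    z=np.array([0,0,-1.]);T=np.c_[np.cross(U,z),U,z]; print("turn",np.round(R.from_matrix(Rm.T@T).as_rotvec(),3))
E
python3 -c "
from h import *
lid([20,25,30,35,40,45])"
```

```text
time_s: 19.62
tcp_pos: [526.0, -242.7, 127.0]
orientation: [-2.159, -2.28, 0.005]
contact_force: [-3.0, -0.1, -2.3]
width: 8.9
19.62 tcp [ 526.  -242.7  127. ] F [-3.  -0.1 -2.3] w 8.9 q [ 0.69  0.5  -0.41  1.83  0.25  0.87  0.21]
[[-0.054, 0.999, -0.004], [0.999, 0.054, -0.001], [-0.001, -0.004, -1.0]]
angle 17.74 radius 170.6
20 shift cm [-0.    0.27 -0.62]
25 shift cm [-0.    0.84 -1.99]
30 shift cm [-0.01  1.52 -3.31]
35 shift cm [-0.01  2.31 -4.56]
40 shift cm [-0.01  3.21 -5.74]
45 shift cm [-0.01  4.21 -6.84]
turn [-0.004  0.001  0.   ]
```

```bash
python3 -m pendant '[{"delta_pos":[0,0.27,-0.62],"delta_rot":[-0.004,0,0],"fingers":1},{"delta_pos":[0,0.57,-1.37],"delta_rot":[0,0,0],"fingers":1},{"delta_pos":[0,0.68,-1.32],"delta_rot":[0,0,0],"fingers":1},{"delta_pos":[0,0.79,-1.25],"delta_rot":[0,0,0],"fingers":1},{"delta_pos":[0,0.2,-0.3],"delta_rot":[0,0,0],"fingers":1}]'
python3 -c "
from h import *
lid([40,45,50,55,60])"
```

```text
time_s: 20.25
tcp_pos: [551.1, -241.2, 178.9]
orientation: [-2.159, -2.279, 0.004]
contact_force: [-2.2, 0.1, -1.1]
width: 8.6
20.25 tcp [ 551.1 -241.2  178.9] F [-2.2  0.1 -1.1] w 8.6 q [ 0.68  0.47 -0.42  1.73  0.23  0.99  0.22]
[[-0.054, 0.999, -0.003], [0.999, 0.054, -0.001], [-0.0, -0.003, -1.0]]
angle 37.09 radius 172.2
40 shift cm [-0.01  0.72 -0.54]
45 shift cm [-0.01  1.71 -1.64]
50 shift cm [-0.01  2.8  -2.65]
55 shift cm [-0.01  3.98 -3.55]
60 shift cm [-0.01  5.23 -4.35]
turn [-0.003  0.     0.   ]
```

```bash
python3 -m pendant '[{"delta_pos":[0,0.72,-0.54],"delta_rot":[-0.003,0,0],"fingers":1},{"delta_pos":[0,0.99,-1.1],"delta_rot":[0,0,0],"fingers":1},{"delta_pos":[0,1.09,-1.0],"delta_rot":[0,0,0],"fingers":1},{"delta_pos":[0,1.0,-0.75],"delta_rot":[0,0,0],"fingers":1},{"delta_pos":[0,0,0],"delta_rot":[0,0,0],"fingers":1}]'
python3 -c "
from h import *
lid([55,60])"
```

```text
time_s: 20.88
tcp_pos: [584.1, -239.3, 214.4]
orientation: [-2.154, -2.271, 0.017]
contact_force: [-2.8, -0.3, -1.6]
width: 8.8
20.88 tcp [ 584.1 -239.3  214.4] F [-2.8 -0.3 -1.6] w 8.8 q [ 0.64  0.49 -0.42  1.62  0.22  1.1   0.21]
[[-0.053, 0.998, -0.016], [0.999, 0.053, -0.0], [0.001, -0.016, -1.0]]
angle 53.24 radius 174.0
55 shift cm [-0.02  0.66  0.  ]
60 shift cm [-0.02  1.9  -0.81]
turn [-0.016 -0.001 -0.001]
```

```bash
python3 -m pendant '[{"delta_pos":[0,0.8,-0.5],"delta_rot":[-0.008,0,0],"fingers":1},{"delta_pos":[0,0.9,-0.55],"delta_rot":[-0.008,0,0],"fingers":1},{"delta_pos":[0,0,0],"delta_rot":[0,0,0],"fingers":1}]' 30
python3 - <<'E'
from h import *
lid([60])
for c,b,z in(("scene",(120,240,130,230),(800,667)),("top",(270,420,130,240),(800,587))):
    d=viewer.camera(c)
    print(c,[(np.round(x["xy"],1).tolist(),round(x["p"],2)) for x in models.tip_of(c,"lid_bar")])
    for a in(55,60,65):
        p=H+170*(-np.cos(np.radians(a))*U+np.sin(np.radians(a))*np.array([0,0,1])); print(a,proj(d,p).round(1), [proj(d,p+k*np.array([-.054,.9985,0])).round(1).tolist() for k in(-60,60)])
    s=3.6
    im=d["frame"][b[2]:b[3],b[0]:b[1]]; cv2.imwrite(f"pics/{c}L.png",cv2.resize(im,None,fx=5,fy=5,interpolation=cv2.INTER_CUBIC))
E
```

```text
time_s: 21.25
tcp_pos: [599.6, -238.4, 225.6]
orientation: [-2.16, -2.276, 0.003]
contact_force: [-2.5, -0.2, -0.1]
width: 9.0
21.25 tcp [ 599.6 -238.4  225.6] F [-2.5 -0.2 -0.1] w 9.0 q [ 0.63  0.5  -0.43  1.58  0.22  1.12  0.21]
[[-0.052, 0.999, -0.004], [0.999, 0.052, 0.001], [0.001, -0.004, -1.0]]
angle 59.49 radius 174.8
60 shift cm [-0.03  0.38  0.34]
turn [-0.004 -0.001 -0.002]
scene [([363.1, 137.2], 0.97), ([187.9, 163.9], 0.83), ([215.8, 112.1], 0.63)]
55 [[188.2 164.2]] [[[168.5, 160.2]], [[208.1, 168.2]]]
60 [[186.5 165.8]] [[[166.6, 161.8]], [[206.6, 169.8]]]
65 [[184.8 167.9]] [[[164.7, 163.8]], [[205.1, 172.0]]]
top [([355.0, 311.2], 0.96), ([344.9, 179.7], 0.94), ([154.8, 321.9], 0.69)]
55 [[345.5 182.3]] [[[369.4, 181.0]], [[321.5, 183.6]]]
60 [[345.7 176.9]] [[[369.8, 175.6]], [[321.6, 178.2]]]
65 [[345.8 171.3]] [[[370.0, 170.0]], [[321.6, 172.6]]]
```

View pics/sceneL.png

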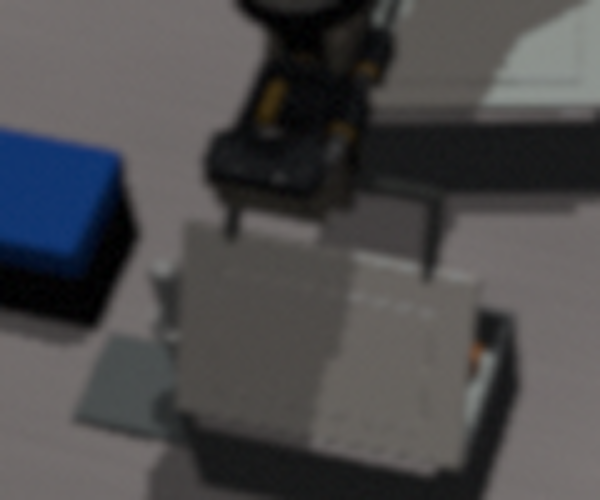

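View pics/topL.png

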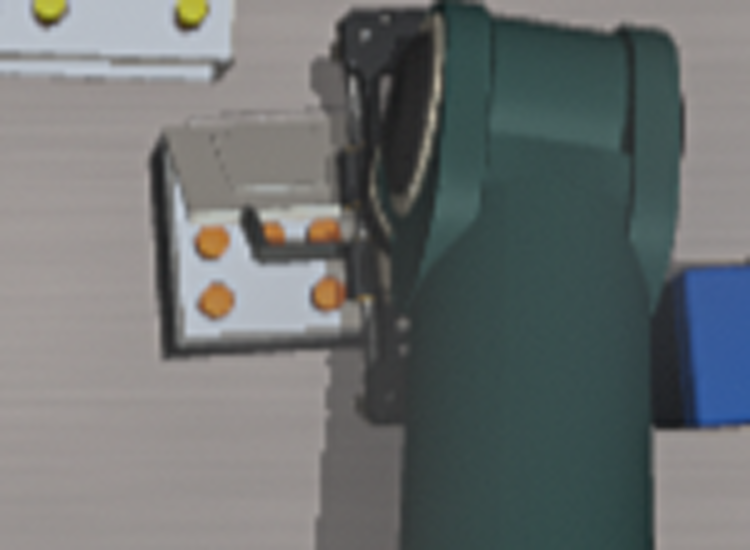

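The pictures show the lid standing open over the orange tubes, with the bar held in the fingers. The bar's free end is at crop (440,192) in the scene view and (262,250) in the top view. The gripper's x gives 58.5°, the top view about 58.7° and the scene view about 56°. The 175 mm radius suggests the bar sits about 5 mm below the grasp point. I'll nudge it up and refine the angle from the images.

```bash
python3 -m pendant '[{"delta_pos":[0.03,0.38,-0.2],"delta_rot":[-0.004,0,0],"fingers":1},{"delta_pos":[0,0,0],"delta_rot":[0,0,0],"fingers":1},{"delta_pos":[0,0,0],"delta_rot":[0,0,0],"fingers":1}]' 40
cat > ang.py <<'E'
from h import *
from scipy.optimize import least_squares
s=r.observe(); g=s["tcp_pos"]-19*R.from_rotvec(s["orientation"]).as_matrix()[:,2]
print("from x",np.degrees(np.arccos((H-g)@U/170)), g.round(1)); V=np.array([-.054,.9985,0])
for c in("top","scene"):
    d=viewer.camera(c); gr=cv2.cvtColor(d["frame"],cv2.COLOR_BGR2GRAY); A=np.arange(48,72,.5); acc=[]
    for k in np.arange(34,54,2):
        t=np.radians(A); P=H+k*V+170*(-np.cos(t)[:,None]*U+np.sin(t)[:,None]*np.array([0,0,1]))
        uv=proj(d,P).astype(np.float32); acc.append(cv2.remap(gr,uv[:,0],uv[:,1],1).ravel())
    a=np.mean(acc,0); i=a.argmin(); print(c,"bar darkest",A[i],a.astype(int)[::2])
E
python3 ang.py; python3 -c "
from h import *
lid()"
```

```text
time_s: 21.82
tcp_pos: [601.0, -238.3, 226.4]
orientation: [-2.161, -2.275, 0.003]
contact_force: [-4.8, 0.4, 3.1]
width: 8.5
from x 59.08444426994821 [ 601.1 -238.3  245.4]
top bar darkest 58.5 [178 177 178 180 183 184 185 186 176 124  76  77  77 108 149 167 165 177
 171 131 124 133 146 129]
scene bar darkest 48.0 [25 27 28 30 32 34 36 38 39 40 39 38 37 40 44 51 57 61 64 65 65 65 65 65]
21.93 tcp [ 601.  -238.3  226.4] F [-5.7  0.3  2.6] w 8.9 q [ 0.63  0.5  -0.43  1.57  0.22  1.12  0.2 ]
[[-0.051, 0.999, -0.005], [0.999, 0.051, 0.002], [0.002, -0.005, -1.0]]
angle 60.02 radius 174.8
turn [-0.005 -0.002 -0.003]
```

Now about 59.1–59.5° by all three measures. One more small nudge.

```bash
python3 -m pendant '[{"delta_pos":[0,0.25,-0.22],"delta_rot":[-0.005,-0.002,-0.003],"fingers":1},{"delta_pos":[0,0,0],"delta_rot":[0,0,0],"fingers":1},{"delta_pos":[0,0,0],"delta_rot":[0,0,0],"fingers":1},{"delta_pos":[0,0,0],"delta_rot":[0,0,0],"fingers":1}]' 40
python3 ang.py; python3 -c "
from h import *
lid()
d=viewer.camera('scene')
for n in('jar','tipbox','rack','marker','roll','tray'): print(n,[(np.round(back(d,x['xy'],4 if n=='roll' else 0)[0,:2]).tolist(),round(x['p'],2)) for x in models.tip_of('scene',n)][:2])
cv2.imwrite('pics/fin.png',cv2.resize(d['frame'],(800,600),interpolation=cv2.INTER_CUBIC))"
```

```text
time_s: 22.42
tcp_pos: [603.1, -238.2, 227.7]
orientation: [-2.16, -2.28, 0.001]
contact_force: [-3.0, -0.7, 1.6]
width: 8.5
from x 59.85974242670029 [ 603.1 -238.2  246.7]
top bar darkest 59.0 [178 177 178 180 183 184 184 185 187 172 106  74  77  81 116 164 181 174
 182 163 121 127 140 125]
scene bar darkest 48.0 [24 25 26 28 29 31 34 36 38 40 39 38 37 38 41 47 54 60 63 65 65 65 65 65]
22.52 tcp [ 603.1 -238.2  227.6] F [-4.8  0.1  1.2] w 8.3 q [ 0.63  0.5  -0.43  1.57  0.22  1.12  0.21]
[[-0.054, 0.999, -0.001], [0.999, 0.054, 0.0], [0.0, -0.001, -1.0]]
angle 60.77 radius 174.9
turn [-0.001 -0.     0.   ]
jar [([647.0, 467.0], 0.59)]
tipbox [([561.0, -504.0], 0.97), ([605.0, 185.0], 0.58)]
rack [([782.0, -66.0], 0.59)]
marker [([432.0, -5.0], 0.59), ([559.0, -499.0], 0.54)]
roll [([615.0, 191.0], 0.91)]
tray [([605.0, 194.0], 0.82)]
```

View pics/fin.png

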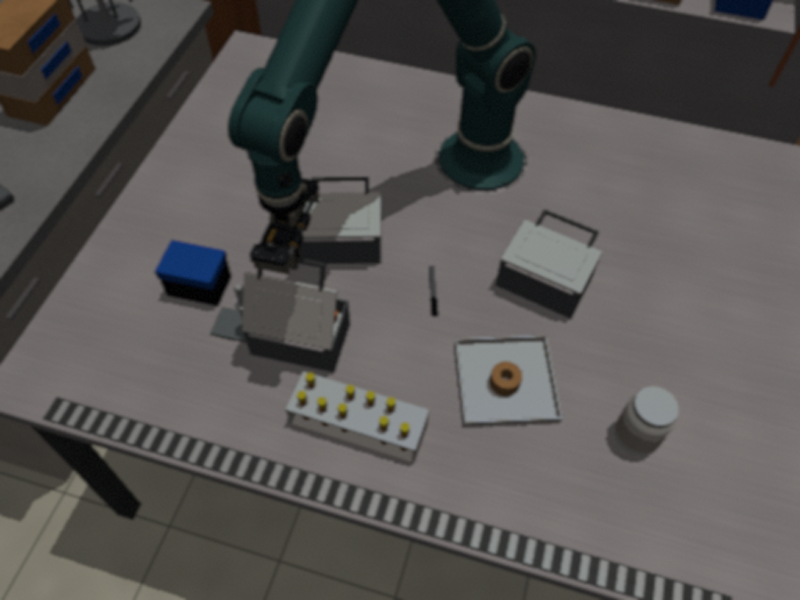

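The lid is at about 60°: 59.9 from the gripper's x, and about 59.8 from the bar dip in the top view. The roll lies flat in the tray at (505,378), and everything else is where it was. The hold is steady, so I'll hand in.

```bash
python3 -c "
from h import *
s=r.observe(); print(s['tcp_pos'],s['width'],abs(s['qvel']).max()); print(r.job_done())"
```

```text
[ 603.06740985 -238.16424754  227.61071797] 8.513190730852438 0.001385608384253944
the job is handed in; nothing more can be done
None
```

The job is done and handed in at about 22.5 s of the 54 s allowed. With the lid still shut, I slid the roll up off the spindle and set it flat near the middle of the tray. I then gripped the bar of the farthest box and raised the lid to about 60°, where the arm is still holding it with 40 N of grip.

**Last checks that agreed:**
- **Lid angle:** 59.9° from the gripper's x and about 59.8° from the bar in the top view. The joints were still.
- **Roll:** it lies flat in the tray. I only let go after a downward push read 32 N, which showed it was on the tray floor.
- **Other things:** the jar, tip box, rack and marker look undisturbed in the final picture.

**Checks that disagreed:**
- **Grasp on the bar:** the grasp point sits at a 175 mm radius instead of 170 mm. The bar has probably slid about 5 mm down in the pads, and taken at face value this would give 60.8°.
- **Bar width:** the fingers read about 8.5 mm on the 10 mm bar.
- **Scene-camera angle:** that reading was weak, because the bar shows against a dark background there.

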